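# Dock the sauce pot and lift its cover off the splash lid

## Robot

A 6-joint arm with a two-finger parallel gripper is mounted at the origin on the work surface. World frame = base frame: x ahead of the robot, y to its left, z up, the work surface at z = 0. Lengths are in mm, angles in rad, forces in N, time in s.
With the tool pointing down it reaches from about 225 to 875 mm from the base axis. Payload 3.4 kg.
Tool frame: the origin (TCP) lies between the finger pads; the fingertips stand 8 mm ahead of it and the grasp point (between the pads) lies 11 mm behind it; z points along the fingers, x is the direction in which the jaws open and shut, and the axes are right-handed (so a half turn about z gives the same grasp; the last joint's range is limited). The gripper opens to 85 mm and grips with 20 to 120 N. Pads are 22 mm wide; open, the fingers measure 114 mm over their backs; the gripper's body (76 mm by 85 mm) begins 54 mm behind the grasp point. The pads swing forward as they close: fully open they stand 13 mm farther back than shut.
Start: joints at [1.036, 0.276, 1.505, -0, 1.361, -0.121], TCP at [231.222, 526.496, 239.328] pointing down, gripper open.
Joint ranges: [-2.89, 2.89], [-0.75, 2.08], [0.22, 2.7], [-1.18, 4.32], [0.11, 2.71], [-2.7, 2.7]. Speed limits (rad/s): [2.57, 2.57, 3.14, 3.14, 3.14, 3.14].

## Interface

Orientations are given as a rotation vector (axis times angle).
In Python, from workcell import readout, cams, order, nets gives the robot as it stands.
- The arm moves only by the tool play_rows, never from a script. Its argument "plan" is a list of rows, each an object of numbers: "claw": the opening in per cent of the stroke, from 0 (shut) to 100 (fully open); "dx", "dy", "dz": the shift along the world's x, y, z in m; "twist": the turn about the world's z in degrees. In form: [{"claw": .., "dx": .., "dy": .., "dz": .., "twist": ..}, ...]. A call has exactly 5 rows; each row shifts and turns the commanded pose from where the row before left it; what a row does not reach is not made up. A row lasts 1/12 s, in which the tool goes at most 41.7 mm and 7.16 degrees, less where a joint would pass 70% of its speed; a pose out of reach is approached as far as the arm can. A call is refused whole if a number of a shift passes 0.0417 or a number of a turn 7.16, either way. A call with a gripper value outside its range is refused whole. The fingers move at their own pace and stop on an object; "newtons" is the grip in N (left out, the last holds). Time passes only in rows, so rows that do not move let the fingers close, or fill a call up. It gives the time, the measured TCP pose, the force and the opening at its end, in the units of the state.
- readout.get_obs(): the state, without advancing time (a new reading comes with each control period).
- cams.get_image(name): name is "side" or "top" or "wrist"; returns the picture (400x640x3 uint8, blue, green, red); there is no depth.
- cams.calibration(name): a dict with "camera_matrix" (3x3 intrinsics, pixels), "rvec" (rotation vector, rad) and "tvec" (3), from world to camera coordinates, as OpenCV has them. Camera axes: x right, y down, z forward; pixel columns grow to the right and rows downward; lengths in mm; the calibration is good to about 2 mm. A picture is of the moment at which its call begins: read the wrist's pose just before it. calibration takes no time and is no camera call; for the wrist camera it gives the pose at the moment of the call.
- order.sign_off(): hands the job in, once; it reports no verdict.
Trained networks look in the newest picture that a camera, given by its name, has taken for a name from the list of things; names that differ only in an ending like _2 or _b are one class to them, and where a whole thing is asked for, a point or a joint stands for the part that bears it (a point fixed in the world has none). Each returns a list of dicts, best first, with "score" (0 to 1); they miss things now and then, are a little off and sometimes report something else, mostly with a low value. They report only what shows in the picture. A call takes as long as a camera call. They do not tell look-alikes from the thing itself.
- nets.look_for(name, camera): "bbox" ([centre column, centre row, width, height] in pixels, round what is visible of it).
- nets.cut_out(name, camera): "pixels" (400x640 bool, what is visible of it) and "bbox" ([centre column, centre row, width, height] in pixels, round what is visible of it).
The state is a dict: "clock": time; "joints": joint angles; "qvel": joint speeds; "tau": joint torques, N m; "tool_pos": TCP position; "ee_rot": TCP orientation; "force": force on the tool from outside, world axes, zero at the start; "torque": the same for the moment, N m; "finger_gap": finger opening in mm.
Only numpy, scipy, OpenCV 4.12 (cv2) and the standard library are available. Lean on these libraries where they do the work, as an engineer would, in place of code of your own. Each camera call takes 0.05 s, during which the arm holds its last target.

## Task

Push the blue crate with the pot along the rollers, without lifting it, until it is fully home against the yellow end stop. Then bring the nested lid set over in one piece (its black post lifts both lids), seat it on the pot and let go; after that lift the outer lid off alone (it has a red collar), so that the inner lid stays seated on the pot. Finish while still holding the outer lid up, level and still, above the pot and completely clear of the post, and leave the bottle, jar and cup standing where they are.

Things in the scene. Friction and masses are not known exactly. Their poses are not given: they have to be found in the camera images.
- lane: Fixed roller lane, 211 mm wide, running along its own y axis; z up. Origin: centre of the bay, at table height. 11 free-turning rollers (crate rolls at 2 to 4 N, stays where left), tops 50 mm above the origin, y -65 to +335 mm. Side rails: inner faces at x +-91 mm, 62 mm high (74 mm at the bay's yellow cheeks).
- stop_face (a point): Centre of the top edge of the yellow end stop's face, at lane y = -85 mm, 85 mm above the table. A crate fully home touches this face and has its origin at the lane's origin in x and y.
- crate: Loose blue crate 170 x 170 mm, walls 70 mm high, an open aluminium pot fastened in its middle; 0.6 to 1.1 kg in all. Origin: centre of its underside, on the rollers. Axes parallel to the lane's within a few degrees; starts at lane y +140 to +230 mm, x about 0; push it along lane -y.
- pot_mouth (a point): Centre of the pot's mouth at rim height, 90 mm above the crate's underside and 20 mm above its walls. Pot 120 mm across outside, 112 mm inside. The inner lid is seated when its origin is here, within the 4 mm side play.
- inner_lid: Loose white splash lid, 0.2 kg, round about z. Origin: centre of the flange's underside, the face that sits on the rim. Flange 124 mm across, 4 mm thick; tapered plug below, 12 mm deep, 103 mm across (92 mm at the bottom). A black post 18 mm thick stands in its middle.
- post_top (a point): Centre of the post's top, 60 mm above the inner lid's origin. With the lids nested the top 26 mm of the post stand free above the red collar. Lifting the post lifts both lids, as the outer lid just lies on the inner lid's flange.
- outer_lid: Loose dark steel cover, 0.14 to 0.24 kg, round about z. Origin: centre of its plate's underside, which lies on the inner flange (4 mm above the inner lid's origin, up to 4 mm side play). Plate 140 mm across, 4 mm thick, skirt reaching 9 mm below the origin. The nested post ends 56 mm above this origin: the lid must rise that much to clear it.
- collar_top (a point): Centre of the top of the outer lid's red collar, 30 mm above its origin and 26 mm above its plate. Collar 50 mm across outside, 40 mm inside; the post passes freely through it. It can be gripped from above with the fingers either side of the post.
- lid_rest: Fixed green ring stand that carries the nested lid set at the start, foot 152 mm across, ring 120 mm across and 45 mm high, like the pot's rim. Origin: centre of its underside on the table.
- sauce_bottle: Loose amber bottle with green cap, 56 mm across, 140 mm high, to be left alone. Origin: centre of its underside.
- chilli_jar: Loose red-brown jar with yellow cap, 68 mm across, 85 mm high, to be left alone. Origin: centre of its underside.
- cup: Loose orange cup, 72 mm across, 80 mm high, to be left alone. Origin: centre of its underside.
There are look-alikes about, which are no part of the job. Several things have the shape of the crate; the one meant has the colours described above.

How it is judged:
By the outcome, as a careful person would: the job done as asked, in the order asked, and still so for the second after the job is handed in, while the arm keeps its last pose, push and grip.
It also fails if it takes over 67 s, if anything falls off the work surface, if the arm or the gripper's body presses on something with over 40 N, if the wrist force passes 120 N, or if a joint passes its speed limit or range.

## Working session

There is one attempt and no reset: what is moved stays moved. The work goes in short steps, Python scripts to look and compute and a tool call to move; the robot and the scene stay as the last step left them, time stands still between calls to the robot, and variables do not carry over. Pictures are saved under pics/ and viewed, and the job is handed in when it is done.

Besides the shell and the picture viewer there is one more tool, called after "Emit:" in YAML: its name, and indented under it one key for each argument. play_rows: Moves the arm, as the interface text tells. Its arguments: {"type":"object","properties":{"plan":{"type":"array","items":{"type":"object","properties":{"claw":{"type":"number"},"dx":{"type":"number"},"dy":{"type":"number"},"dz":{"type":"number"},"twist":{"type":"number"}}}},"newtons":{"type":"number"}},"required":["plan"]}

```bash
ls; mkdir -p pics
python3 - <<'E'
from workcell import readout,cams
import cv2
print(readout.get_obs())
for n in ("top","side","wrist"):
    im=cams.get_image(n); cv2.imwrite(f"pics/a_{n}.png",im)
    c=cams.calibration(n); print(n,c)
E
```

```text
pics
{'clock': 0.0, 'joints': array([ 1.03600013e+00,  2.76604214e-01,  1.50615217e+00, -1.06109182e-05,
        1.36071030e+00, -1.20995794e-01]), 'qvel': array([1.59659901e-03, 4.39555308e-05, 1.48739346e-03, 3.79989143e-05,
       1.01983067e-03, 9.51307878e-04]), 'tau': array([-1.58168357e-03, -4.16771543e+01, -2.45800978e+01, -8.65155052e-04,
        1.12753763e-02, -4.56017730e-06]), 'tool_pos': array([230.93847372, 526.01031389, 238.42686594]), 'ee_rot': array([ 2.62970425,  1.71726357, -0.00263308]), 'force': array([ 0.68912012, -0.48614109, -0.42838898]), 'torque': array([-0.00246424, -0.01274164, -0.00573232]), 'finger_gap': 85.23935824502348}
top {'camera_matrix': array([[514.66904582,   0.        , 313.36689265],
       [  0.        , 514.66904582, 208.65872964],
       [  0.        ,   0.        ,   1.        ]]), 'rvec': array([ 2.14176015, -2.09917457,  0.18858732]), 'tvec': array([  58.59562347,  476.71060679, 1685.9827328 ])}
side {'camera_matrix': array([[396.1123841 ,   0.        , 318.63009276],
       [  0.        , 396.1123841 , 202.09381226],
       [  0.        ,   0.        ,   1.        ]]), 'rvec': array([ 2.14123805, -0.45437588,  0.24133734]), 'tvec': array([-422.31608298,  233.94322916,  799.22648312])}
wrist {'camera_matrix': array([[322.22249225,   0.        , 315.67284952],
       [  0.        , 322.22249225, 200.85390986],
       [  0.        ,   0.        ,   1.        ]]), 'rvec': array([-2.42507685, -1.58349003, -0.22254641]), 'tvec': array([-574.6319794 ,  -35.38088808,  379.77082503])}
```

View pics/a_top.png

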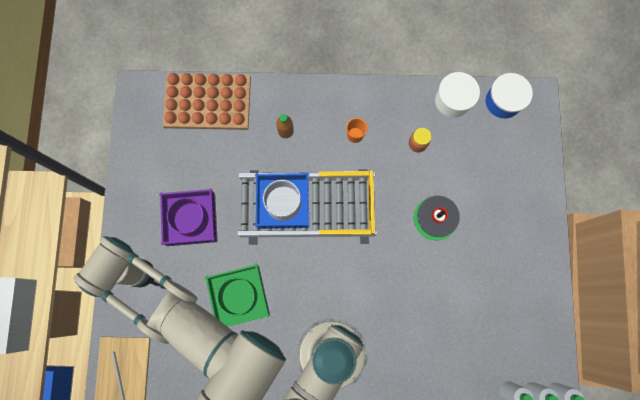

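View pics/a_side.png

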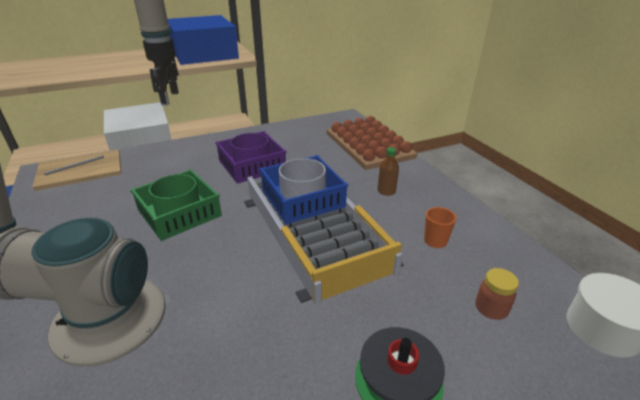

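View pics/a_wrist.png

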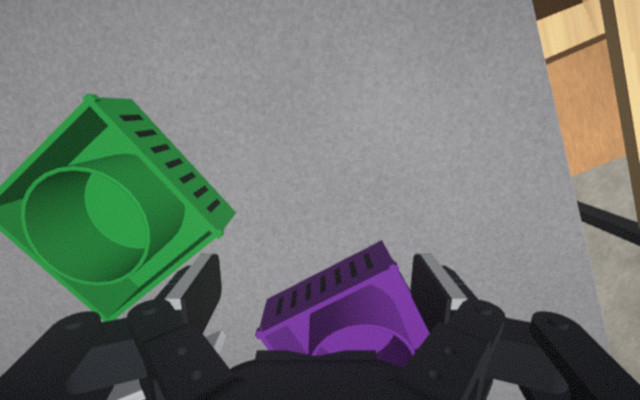

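Top view: blue crate on lane at (282,200), lid set at (438,217), stop at (373,203); bottle, cup and jar are above the lane. The side view confirms this. I'll zoom in for measurement.

```bash
cat > h.py <<'E'
import numpy as np, cv2
from workcell import readout,cams,nets
def cal(n):
    c=cams.calibration(n); return c["camera_matrix"],np.array(c["rvec"],float),np.array(c["tvec"],float)
def back(uv,z,c):
    K,r,t=c; R=cv2.Rodrigues(r)[0]; C=-R.T@t
    d=R.T@np.linalg.inv(K)@np.array([uv[0],uv[1],1.]); return C+d*(z-C[2])/d[2]
def proj(P,c):
    K,r,t=c; return cv2.projectPoints(np.array(P,float).reshape(-1,1,3),r,t,K,None)[0].reshape(-1,2)
def tri(obs):
    A=[];b=[]
    for uv,c in obs:
        K,r,t=c;R=cv2.Rodrigues(r)[0];C=-R.T@t
        d=R.T@np.linalg.inv(K)@np.array([uv[0],uv[1],1.]);d/=np.linalg.norm(d)
        M=np.eye(3)-np.outer(d,d);A.append(M);b.append(M@C)
    return np.linalg.solve(sum(A),sum(b))
E
python3 - <<'E'
import cv2
im=cv2.imread("pics/a_top.png"); 
cv2.imwrite("pics/b1.png",cv2.resize(im[160:250,230:390],None,fx=5,fy=5,interpolation=cv2.INTER_CUBIC))
cv2.imwrite("pics/b2.png",cv2.resize(im[185:250,400:480],None,fx=8,fy=8,interpolation=cv2.INTER_CUBIC))
im=cv2.imread("pics/a_side.png"); 
cv2.imwrite("pics/b3.png",cv2.resize(im[150:400,240:460],None,fx=2.4,fy=2.4,interpolation=cv2.INTER_CUBIC))
E
```

```text
(no output)
```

View pics/b1.png

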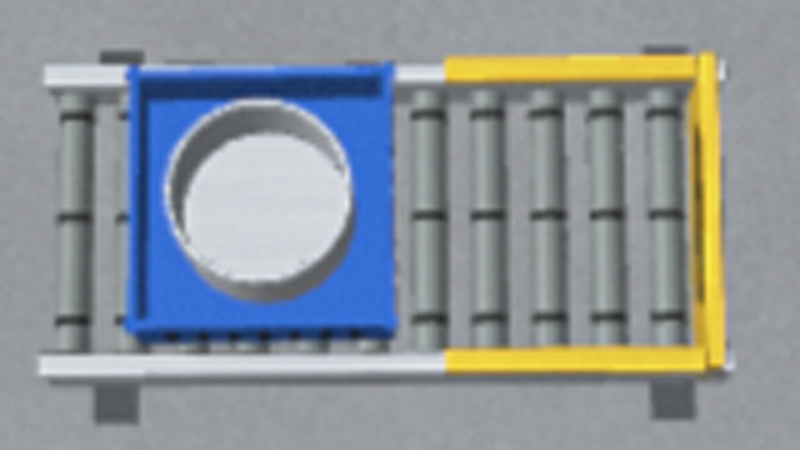

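View pics/b2.png

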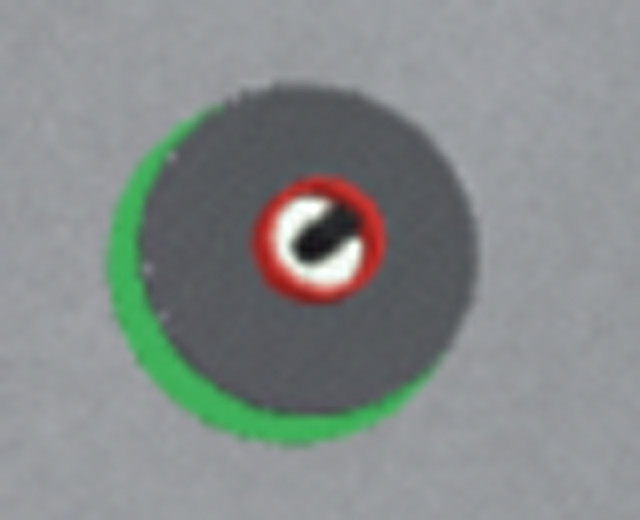

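View pics/b3.png

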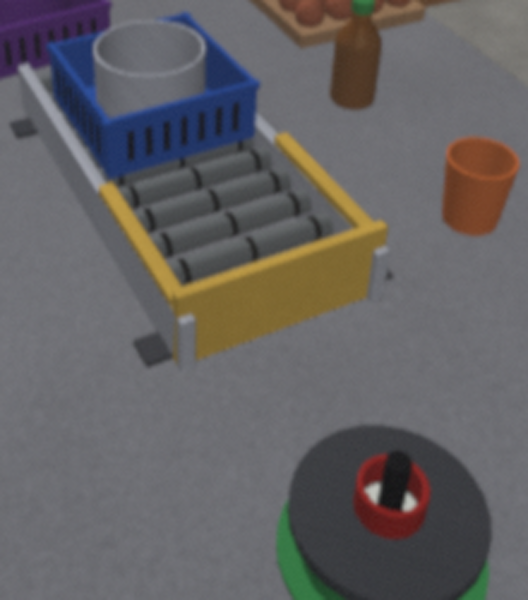

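Run:
```python
from h import *
c=cal("top"); s=cal("side")
for n in("top","side"):
    K,r,t=cal(n);R=cv2.Rodrigues(r)[0];print(n,-R.T@t, proj([-R.T@t*[1,1,0]],cal(n)))
f=lambda x,y:(230+(x+.5)/5-.5,160+(y+.5)/5-.5)
g=lambda x,y:(400+(x+.5)/8-.5,185+(y+.5)/8-.5)
k=lambda x,y:(240+(x+.5)/2.4-.5,150+(y+.5)/2.4-.5)
def p(n,uv,z): print(n,np.round(back(uv,z,c)[:2],1))
p("rim",f(259,192),140)
for n,x,y in(("FL",130,66),("FR",393,66),("NL",130,328),("NR",393,328)): p("crate "+n,f(x,y),120)
p("stop face far",f(697,56),85);p("stop face near",f(709,366),85)
p("rail far L top outer",f(45,66),62);p("rail far R",f(440,58),74);p("rail near L outer bottom",f(40,376),62);p("near R",f(445,372),74)
p("far in",f(445,82),74);p("near in",f(445,350),74);p("far inL",f(45,86),62);p("near inL",f(40,354),62)
p("post top",g(347,211),105); p("collar",g(319,240),79); p("plate",g(308,247),53); 
print("tri post",tri([(g(347,211),c),(k(399,457),s)]),"collar",tri([(g(319,240),c),(k(393,493),s)]))
```

```text
top [ 156.56407201   51.07710444 1745.3088683 ] [[316.59654956 305.23631771]]
side [ 171.05596878 -648.39584362  649.7429994 ] [[316.61719042 771.35450095]]
rim [490.1 169.8]
crate FL [576.5 258. ]
crate FR [579.7  86.7]
crate NL [403.9 250.9]
crate NR [407.2  82.8]
stop face far [ 599.5 -114.6]
stop face near [ 391.7 -122.6]
rail far L top outer [590.4 322.8]
rail far R [597.8  56.3]
rail near L outer bottom [379.5 316.1]
near R [385.9  49. ]
far in [581.3  52.7]
near in [400.4  49.3]
far inL [576.5 322.2]
near inL [394.2 316.8]
post top [ 464.8 -351.7]
collar [ 457.3 -346.3]
plate [ 459.  -347.9]
tri post [ 461.17040079 -349.03722654  111.03612007] collar [ 459.20802201 -348.43799531   70.8231403 ]
```

Emit:
play_rows:
  plan:
    - {"claw": 45, "dx": 0.0256, "dy": -0.0236, "dz": 0, "twist": -6.5}
    - {"claw": 45, "dx": 0.0256, "dy": -0.0236, "dz": 0, "twist": -6.5}
    - {"claw": 45, "dx": 0.0256, "dy": -0.0236, "dz": 0, "twist": -6.5}
    - {"claw": 45, "dx": 0.0256, "dy": -0.0236, "dz": 0, "twist": -6.5}
    - {"claw": 45, "dx": 0.0256, "dy": -0.0236, "dz": 0, "twist": -6.5}
  newtons: 40

```text
clock: 0.57
tool_pos: [359.9, 407.2, 239.1]
ee_rot: [3.008, 0.905, -0.001]
force: [-0.0, 0.8, -0.6]
finger_gap: 38.1
```

Emit:
play_rows:
  plan:
    - {"claw": 45, "dx": 0.0256, "dy": -0.022, "dz": 0, "twist": -6.5}
    - {"claw": 45, "dx": 0.0256, "dy": -0.022, "dz": 0, "twist": -6.5}
    - {"claw": 45, "dx": 0.0256, "dy": -0.022, "dz": 0, "twist": -6.5}
    - {"claw": 45, "dx": 0.0256, "dy": -0.022, "dz": 0, "twist": -6.5}
    - {"claw": 45, "dx": 0.0256, "dy": -0.022, "dz": 0, "twist": -6.5}

```text
clock: 0.98
tool_pos: [488.1, 297.1, 239.1]
ee_rot: [3.141, 0.026, -0.001]
force: [0.4, 0.9, -0.1]
finger_gap: 38.3
```

Run:
```python
from h import *
im=cams.get_image("wrist"); cv2.imwrite("pics/c_wrist.png",im)
c=cal("wrist"); print(c, -cv2.Rodrigues(c[1])[0].T@c[2])
```

```text
(array([[322.22249225,   0.        , 315.67284952],
       [  0.        , 322.22249225, 200.85390986],
       [  0.        ,   0.        ,   1.        ]]), array([-2.85416463, -0.01212643, -0.00932629]), array([-497.17257509,  240.51057416,  457.84472437])) [491.88357446 364.9971503  373.46395648]
```

View pics/c_wrist.png

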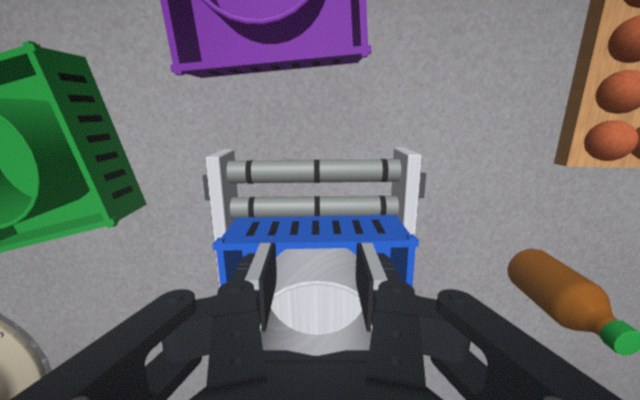

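Wrist view: the crate's rear wall top edge runs from (216,242) to (417,240), with the gripper centred on it. I'll check its world position.

Run:
```python
from h import *
c=cal("wrist")
print(back((216,242),120,c),back((417,240),120,c))
```

```text
[409.41466138 252.92338493 120.        ] [580.57850051 255.96261145 120.        ]
```

Emit:
play_rows:
  plan:
    - {"claw": 45, "dx": 0.0005, "dy": 0, "dz": -0.036, "twist": 0.5}
    - {"claw": 45, "dx": 0.0005, "dy": 0, "dz": -0.036, "twist": 0}
    - {"claw": 45, "dx": 0, "dy": 0, "dz": -0.036, "twist": 0}
    - {"claw": 45, "dx": 0, "dy": 0, "dz": -0.036, "twist": 0}
    - {"claw": 45, "dx": 0, "dy": -0.012, "dz": 0, "twist": 0}

```text
clock: 1.45
tool_pos: [483.3, 285.5, 88.4]
ee_rot: [3.137, 0.051, -0.02]
force: [-1.4, -0.4, -1.0]
finger_gap: 38.2
```

Emit:
play_rows:
  plan:
    - {"claw": 45, "dx": 0, "dy": -0.01, "dz": 0, "twist": 0}
    - {"claw": 45, "dx": 0, "dy": -0.007, "dz": 0, "twist": 0}
    - {"claw": 45, "dx": 0, "dy": -0.007, "dz": 0, "twist": 0}
    - {"claw": 45, "dx": 0, "dy": -0.007, "dz": 0, "twist": 0}
    - {"claw": 45, "dx": 0.0002, "dy": -0.007, "dz": 0, "twist": 0}

```text
clock: 1.87
tool_pos: [490.0, 248.7, 97.5]
ee_rot: [-3.139, -0.048, -0.008]
force: [-0.1, 3.4, 2.8]
finger_gap: 38.3
```

Emit:
play_rows:
  plan:
    - {"claw": 45, "dx": 0.0003, "dy": -0.012, "dz": 0, "twist": 0}
    - {"claw": 45, "dx": 0.0003, "dy": -0.015, "dz": 0, "twist": 0}
    - {"claw": 45, "dx": 0.0003, "dy": -0.015, "dz": 0, "twist": 0}
    - {"claw": 45, "dx": 0.0003, "dy": -0.015, "dz": 0, "twist": 0}
    - {"claw": 45, "dx": 0.0003, "dy": -0.015, "dz": 0, "twist": 0}

```text
clock: 2.28
tool_pos: [492.0, 176.8, 97.4]
ee_rot: [-3.138, -0.049, -0.01]
force: [1.5, 4.2, 3.0]
finger_gap: 38.3
```

Emit:
play_rows:
  plan:
    - {"claw": 45, "dx": 0.0003, "dy": -0.015, "dz": 0, "twist": 0}
    - {"claw": 45, "dx": 0.0003, "dy": -0.015, "dz": 0, "twist": 0}
    - {"claw": 45, "dx": 0.0003, "dy": -0.012, "dz": 0, "twist": 0}
    - {"claw": 45, "dx": 0.0002, "dy": -0.01, "dz": 0, "twist": 0}
    - {"claw": 45, "dx": 0.0002, "dy": -0.008, "dz": 0, "twist": 0}

```text
clock: 2.7
tool_pos: [492.2, 115.8, 96.3]
ee_rot: [-3.14, -0.048, -0.004]
force: [2.3, 3.6, 2.7]
finger_gap: 38.3
```

Run:
```python
from h import *
im=cams.get_image("top"); cv2.imwrite("pics/d_top.png",im)
cv2.imwrite("pics/d1.png",cv2.resize(im[160:250,230:390],None,fx=5,fy=5,interpolation=cv2.INTER_CUBIC))
print(readout.get_obs()["tool_pos"],readout.get_obs()["force"])
```

```text
[491.483201   114.34228017  95.83953762] [ 0.64515982 -0.27161482 -0.28337974]
```

View pics/d1.png

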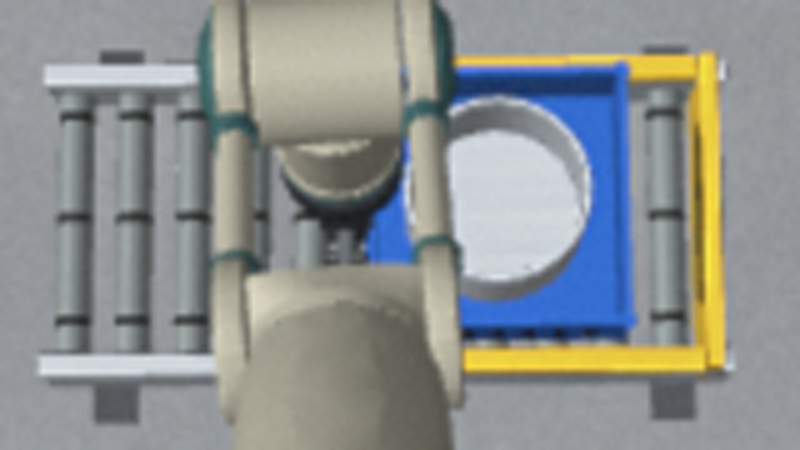

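Emit:
play_rows:
  plan:
    - {"claw": 45, "dx": 0.0003, "dy": -0.008, "dz": 0, "twist": 0}
    - {"claw": 45, "dx": 0.0003, "dy": -0.009, "dz": 0, "twist": 0}
    - {"claw": 45, "dx": 0.0003, "dy": -0.009, "dz": 0, "twist": 0}
    - {"claw": 45, "dx": 0.0002, "dy": -0.007, "dz": 0, "twist": 0}
    - {"claw": 45, "dx": 0.0002, "dy": -0.005, "dz": 0, "twist": 0}

```text
clock: 3.17
tool_pos: [492.1, 77.7, 95.2]
ee_rot: [3.141, 0.048, -0.002]
force: [-0.1, 3.2, 2.2]
finger_gap: 38.6
```

Emit:
play_rows:
  plan:
    - {"claw": 45, "dx": 0, "dy": -0.003, "dz": 0, "twist": 0}
    - {"claw": 45, "dx": 0, "dy": -0.002, "dz": 0, "twist": 0}
    - {"claw": 45, "dx": 0, "dy": -0.002, "dz": 0, "twist": 0}
    - {"claw": 45, "dx": 0, "dy": -0.002, "dz": 0, "twist": 0}
    - {"claw": 45, "dx": 0, "dy": -0.0015, "dz": 0, "twist": 0}

```text
clock: 3.58
tool_pos: [492.3, 67.9, 95.2]
ee_rot: [3.141, 0.05, -0.001]
force: [0.5, 3.5, 0.5]
finger_gap: 38.5
```

Emit:
play_rows:
  plan:
    - {"claw": 45, "dx": 0, "dy": -0.0012, "dz": 0, "twist": 0}
    - {"claw": 45, "dx": 0, "dy": -0.0012, "dz": 0, "twist": 0}
    - {"claw": 45, "dx": 0, "dy": -0.0012, "dz": 0, "twist": 0}
    - {"claw": 45, "dx": 0, "dy": -0.0012, "dz": 0, "twist": 0}
    - {"claw": 45, "dx": 0, "dy": -0.0012, "dz": 0, "twist": 0}

```text
clock: 4.0
tool_pos: [493.3, 64.5, 95.4]
ee_rot: [-3.136, -0.044, -0.003]
force: [2.4, 13.9, -1.2]
finger_gap: 38.1
```

Emit:
play_rows:
  plan:
    - {"claw": 45, "dx": 0, "dy": -0.0008, "dz": 0, "twist": 0}
    - {"claw": 45, "dx": 0, "dy": 0, "dz": 0, "twist": 0}
    - {"claw": 45, "dx": 0, "dy": 0, "dz": 0, "twist": 0}
    - {"claw": 45, "dx": 0, "dy": 0, "dz": 0, "twist": 0}
    - {"claw": 45, "dx": 0, "dy": 0, "dz": 0, "twist": 0}

```text
clock: 4.42
tool_pos: [493.3, 64.5, 95.4]
ee_rot: [-3.135, -0.045, -0.003]
force: [1.9, 13.4, -1.2]
finger_gap: 38.1
```

Run:
```python
from h import *
im=cams.get_image("top"); cv2.imwrite("pics/e_top.png",im)
o=readout.get_obs();print(o["tool_pos"],o["force"])
cv2.imwrite("pics/e1.png",cv2.resize(im[160:250,270:390],None,fx=6,fy=6,interpolation=cv2.INTER_CUBIC))
```

```text
[493.29954155  64.47281788  95.35070122] [ 1.73425464 12.23619293 -1.12275095]
```

View pics/e1.png

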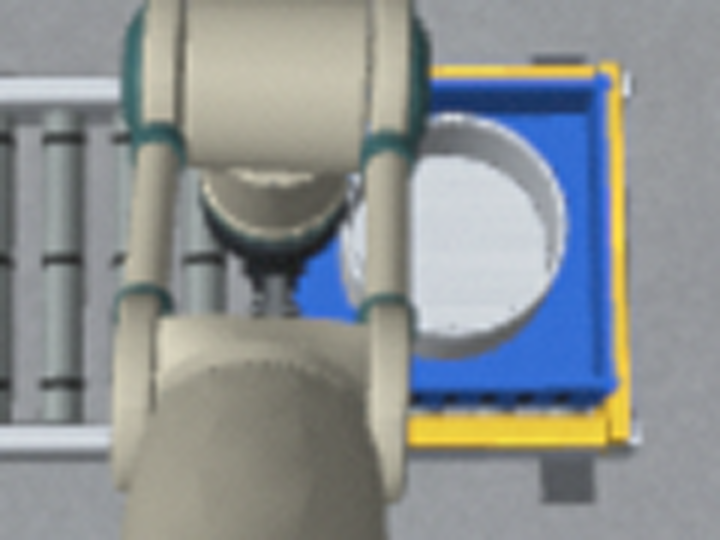

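Emit:
play_rows:
  plan:
    - {"claw": 45, "dx": 0, "dy": 0.003, "dz": 0, "twist": 0}
    - {"claw": 45, "dx": 0, "dy": 0.008, "dz": 0, "twist": 0}
    - {"claw": 45, "dx": 0, "dy": 0.015, "dz": 0, "twist": 0}
    - {"claw": 60, "dx": 0, "dy": 0, "dz": 0.035, "twist": 0}
    - {"claw": 70, "dx": 0, "dy": 0, "dz": 0.04, "twist": 0}

```text
clock: 4.88
tool_pos: [489.7, 87.2, 168.3]
ee_rot: [3.14, 0.051, -0.014]
force: [1.3, -1.0, 0.4]
finger_gap: 59.5
```

Emit:
play_rows:
  plan:
    - {"claw": 70, "dx": 0, "dy": 0, "dz": 0.04, "twist": 0}
    - {"claw": 70, "dx": 0, "dy": -0.01, "dz": 0.04, "twist": 0}
    - {"claw": 70, "dx": 0, "dy": -0.04, "dz": 0, "twist": -6}
    - {"claw": 70, "dx": -0.002, "dy": -0.04, "dz": 0, "twist": -6}
    - {"claw": 70, "dx": -0.002, "dy": -0.04, "dz": 0, "twist": -6}

```text
clock: 5.3
tool_pos: [488.4, -44.2, 251.4]
ee_rot: [3.108, -0.447, 0.003]
force: [0.9, 0.6, 0.4]
finger_gap: 59.9
```

Emit:
play_rows:
  plan:
    - {"claw": 70, "dx": -0.004, "dy": -0.04, "dz": 0, "twist": -6}
    - {"claw": 70, "dx": -0.004, "dy": -0.04, "dz": 0, "twist": -6}
    - {"claw": 70, "dx": -0.004, "dy": -0.04, "dz": 0, "twist": -6}
    - {"claw": 70, "dx": -0.004, "dy": -0.04, "dz": 0, "twist": 0}
    - {"claw": 70, "dx": -0.004, "dy": -0.04, "dz": 0, "twist": 0}

```text
clock: 5.72
tool_pos: [467.4, -244.9, 250.2]
ee_rot: [3.001, -0.924, -0.001]
force: [0.2, 0.6, -1.1]
finger_gap: 59.9
```

Run:
```python
from h import *
np.set_printoptions(suppress=True,precision=2)
for n in("top","side","wrist"):
    im=cams.get_image(n); cv2.imwrite(f"pics/f_{n}.png",im)
    if n=="wrist": print(readout.get_obs()["tool_pos"],cal(n))
im=cv2.imread("pics/f_top.png")
cv2.imwrite("pics/f1.png",cv2.resize(im[160:250,270:390],None,fx=6,fy=6,interpolation=cv2.INTER_CUBIC))
im=cv2.imread("pics/f_side.png")
cv2.imwrite("pics/f2.png",cv2.resize(im[170:320,230:430],None,fx=4,fy=4,interpolation=cv2.INTER_CUBIC))
```

```text
[ 467.61 -245.84  249.72] (array([[322.22,   0.  , 315.67],
       [  0.  , 322.22, 200.85],
       [  0.  ,   0.  ,   1.  ]]), array([-2.74,  0.85,  0.12]), array([-523.55,   20.28,  407.06]))
```

View pics/f1.png

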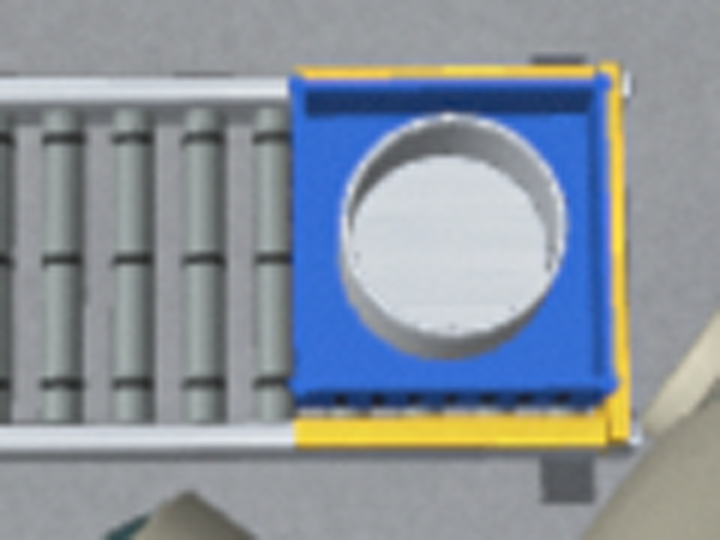

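View pics/f2.png

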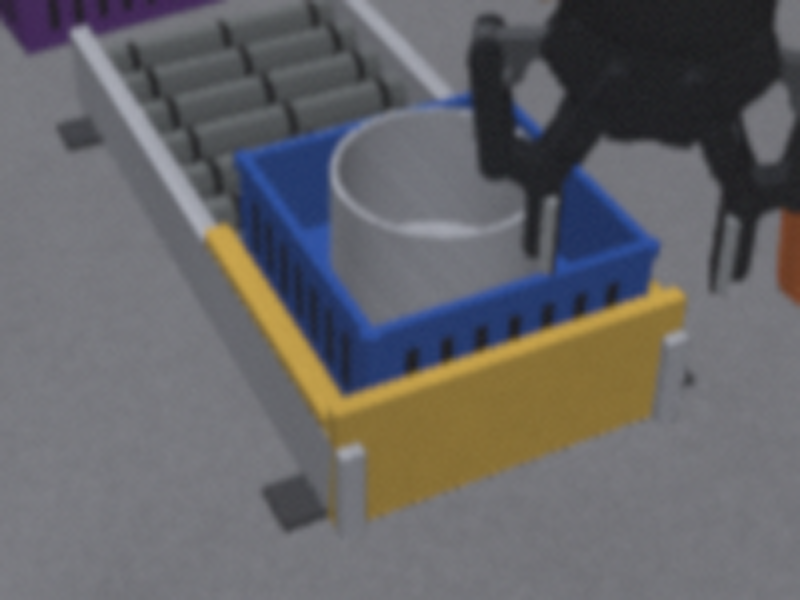

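View pics/f_wrist.png

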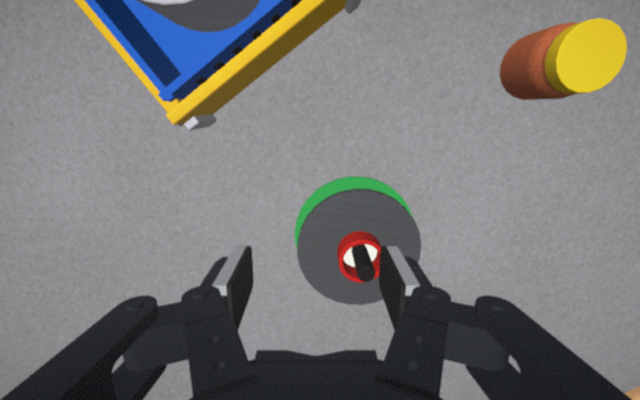

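Run:
```python
from h import *
np.set_printoptions(suppress=True,precision=1)
c=cal("top"); s=cal("side"); w=cal("wrist")
f=lambda x,y:(270+(x+.5)/6-.5,160+(y+.5)/6-.5)
k=lambda x,y:(230+(x+.5)/4-.5,170+(y+.5)/4-.5)
im=cv2.imread("pics/f_top.png");
print("rim",back(f(453,227),140,c))
for x,y in((293,80),(606,80),(293,392),(612,386)): print("corner",back(f(x,y),120,c))
print("side corners",[back(k(*q),120,s) for q in((240,158),(370,332),(655,242))])
print("side stop face inner top", [back(k(*q),85,s) for q in((340,405),(672,290))], "rim left/bottom",back(k(331,180),140,s),back(k(440,237),140,s))
print("w collar",back((360,257),79,w),"post",back((366,275),105,w),"plate",back((359,245),53,w),"stop corner",back((168,116),85,w))
print("post tri",tri([((443.4,211.4),c),((366,275),w)]))
# lid centers via colour
wi=cv2.imread("pics/f_wrist.png"); hsv=cv2.cvtColor(wi,cv2.COLOR_BGR2HSV)
red=((hsv[...,0]<8)|(hsv[...,0]>172))&(hsv[...,1]>150)
ys,xs=np.nonzero(red[220:300,300:400]); print(xs.min()+300,xs.max()+300,ys.min()+220,ys.max()+220)
```

```text
rim [495.9 -33.1 140. ]
corner [580.   53.4 120. ]
corner [ 583.2 -116.3  120. ]
corner [408.8  50.2 120. ]
corner [ 415.4 -119.5  120. ]
side corners [array([410.7,  47.3, 120. ]), array([ 417.7, -116.5,  120. ]), array([ 585.6, -113.3,  120. ])]
side stop face inner top [array([ 397.9, -124.3,   85. ]), array([ 598.6, -117.1,   85. ])] rim left/bottom [439.3 -17.8 140. ] [471.1 -85.4 140. ]
w collar [ 460.1 -336.4   79. ] post [ 458.7 -343.2  105. ] plate [ 463.  -336.1   53. ] stop corner [ 393.2 -117.9   85. ]
post tri [ 460.8 -350.3  100.2]
338 381 232 281
```

Run:
```python
import cv2
im=cv2.imread("pics/f_wrist.png")
cv2.imwrite("pics/f3.png",cv2.resize(im[170:310,220:440],None,fx=3.6,fy=3.6,interpolation=cv2.INTER_CUBIC))
```

```text
(no output)
```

View pics/f3.png

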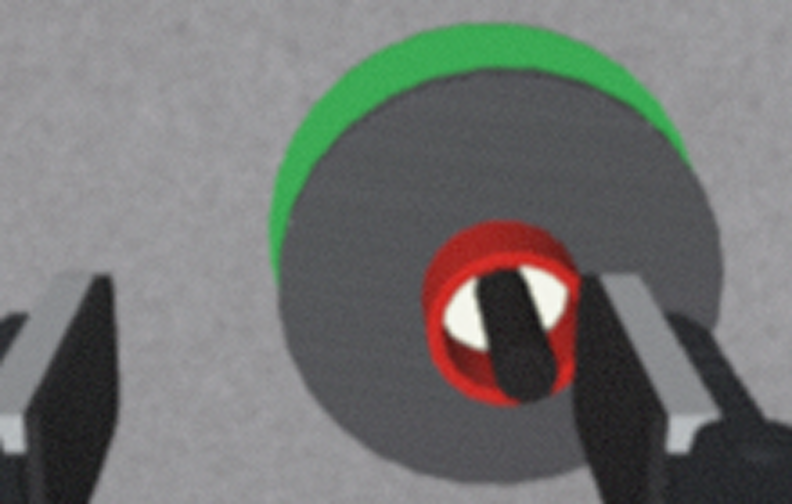

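Run:
```python
from h import *
np.set_printoptions(suppress=True,precision=1)
c=cal("top"); s=cal("side"); w=cal("wrist")
g=lambda x,y:(400+(x+.5)/8-.5,185+(y+.5)/8-.5)
k=lambda x,y:(240+(x+.5)/2.4-.5,150+(y+.5)/2.4-.5)
q=lambda x,y:(220+(x+.5)/3.6-.5,170+(y+.5)/3.6-.5)
for n,z,a,b,d in(("post",105,g(347,211),k(399,457),q(527,378)),("collar",79,g(319,240),k(393,486),q(503,328)),("plate",53,g(308,247),k(390,512),q(500,275))):
    print(n,back(a,z,c),back(b,z,s),back(d,z,w))
    print(tri([(a,c),(b,s)]),tri([(a,c),(d,w)]),tri([(b,s),(d,w)]))
```

```text
post [ 464.8 -351.7  105. ] [ 461.7 -345.1  105. ] [ 458.9 -342.9  105. ]
[ 461.2 -349.   111. ] [ 461.6 -348.   103.7] [ 460.3 -344.1  104.7]
collar [ 457.3 -346.3   79. ] [ 458.6 -348.3   79. ] [ 457.3 -339.7   79. ]
[ 458.5 -347.1   77.3] [ 457.2 -346.2   70.6] [ 458.7 -344.1   73.7]
plate [ 459.  -347.9   53. ] [ 458.2 -351.    53. ] [ 461.9 -336.8   53. ]
[ 459.9 -348.9   49. ] [ 460.8 -349.9   31.3] [ 462.1 -343.8   40.7]
```

Emit:
play_rows:
  plan:
    - {"claw": 70, "dx": -0.002, "dy": -0.03, "dz": -0.01, "twist": 0}
    - {"claw": 70, "dx": -0.002, "dy": -0.03, "dz": -0.02, "twist": 0}
    - {"claw": 70, "dx": -0.002, "dy": -0.025, "dz": -0.025, "twist": 0}
    - {"claw": 70, "dx": -0.0016, "dy": -0.0155, "dz": -0.03, "twist": 0}
    - {"claw": 70, "dx": 0, "dy": 0, "dz": 0, "twist": 0}

```text
clock: 6.28
tool_pos: [458.0, -342.7, 159.6]
ee_rot: [-2.999, 0.925, 0.015]
force: [-0.2, 1.5, -0.1]
finger_gap: 59.5
```

Run:
```python
from h import *
np.set_printoptions(suppress=True,precision=2)
im=cams.get_image("wrist"); cv2.imwrite(f"pics/g_wrist.png",im)
o=readout.get_obs();print(o["tool_pos"],o["ee_rot"],o["force"])
cv2.imwrite("pics/g1.png",cv2.resize(im[180:400,200:440],None,fx=2.5,fy=2.5,interpolation=cv2.INTER_CUBIC))
```

```text
[ 459.06 -341.7   162.04] [-3.    0.92  0.01] [ 0.19 -0.32  0.73]
```

View pics/g1.png

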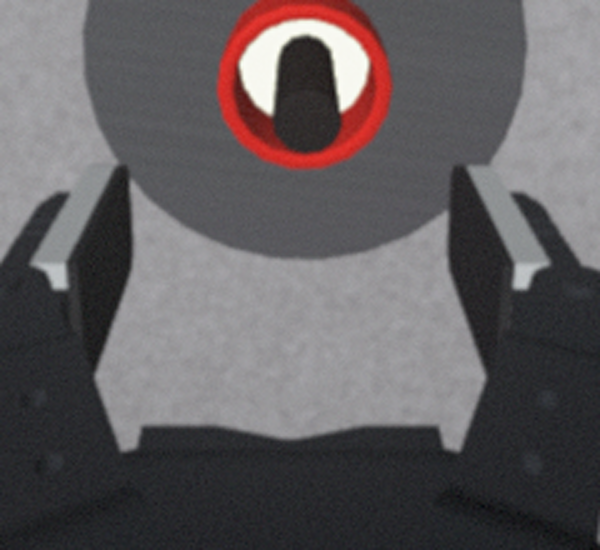

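Run:
```python
from h import *
np.set_printoptions(suppress=True,precision=2)
w=cal("wrist")
q=lambda x,y:(200+(x+.5)/2.5-.5,180+(y+.5)/2.5-.5)
print("post",back(q(306,121),105,w),"collar",back(q(305,87),79,w),"collarL/R",back(q(218,87),79,w),back(q(391,87),79,w))
o=readout.get_obs();R=cv2.Rodrigues(o["ee_rot"])[0];print(o["tool_pos"],R[:,0],R[:,2])
# expected projections of tool points (pads tips at tcp +8 along z)
T=o["tool_pos"]
for h in(0,8): print(proj([T+R[:,2]*h],w), (proj([T+R[:,2]*h],w)-[200,180])*2.5)
```

```text
post [ 459.86 -345.49  105.  ] collar [ 460.08 -345.17   79.  ] collarL/R [ 439.52 -331.23   79.  ] [ 480.37 -358.92   79.  ]
[ 459.06 -341.7   162.04] [ 0.83 -0.56 -0.01] [-0.01  0.01 -1.  ]
[[317.48 266.84]] [[293.69 217.1 ]]
[[317.39 259.04]] [[293.47 197.6 ]]
```

Emit:
play_rows:
  plan:
    - {"claw": 70, "dx": 0.001, "dy": -0.0038, "dz": 0, "twist": 0}
    - {"claw": 65, "dx": 0, "dy": 0, "dz": -0.025, "twist": 0}
    - {"claw": 60, "dx": 0, "dy": 0, "dz": -0.022, "twist": 0}
    - {"claw": 55, "dx": 0, "dy": 0, "dz": -0.015, "twist": 0}
    - {"claw": 50, "dx": 0, "dy": 0, "dz": 0, "twist": 0}

```text
clock: 6.75
tool_pos: [461.5, -344.8, 102.4]
ee_rot: [-3.002, 0.921, 0.005]
force: [-0.0, 0.6, -0.3]
finger_gap: 42.5
```

Run:
```python
from h import *
np.set_printoptions(suppress=True,precision=3)
im=cams.get_image("wrist"); cv2.imwrite(f"pics/i_wrist.png",im)
o=readout.get_obs();R=cv2.Rodrigues(o["ee_rot"])[0];print(o["tool_pos"],R[:,2],o["force"])
cv2.imwrite("pics/i1.png",cv2.resize(im[180:400,200:440],None,fx=2.5,fy=2.5,interpolation=cv2.INTER_CUBIC))
```

```text
[ 462.317 -345.72   103.878] [-0.     0.001 -1.   ] [-0.341  0.621  0.018]
```

View pics/i1.png

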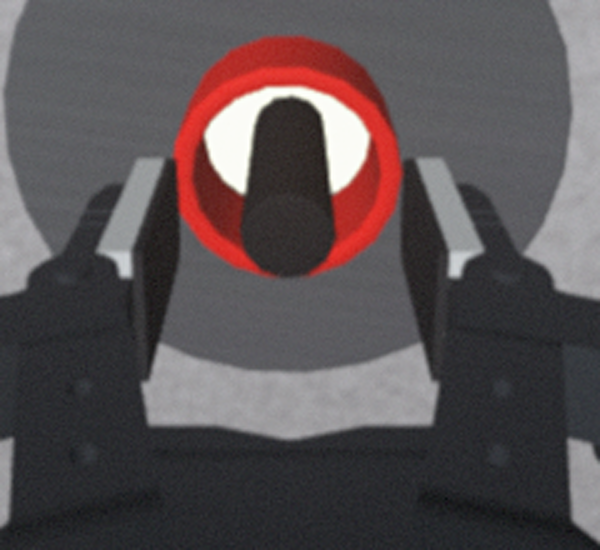

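Run:
```python
from h import *
w=cal("wrist")
q=lambda x,y:(200+(x+.5)/2.5-.5,180+(y+.5)/2.5-.5)
print(back(q(289,235),105,w),back(q(288,172),79,w),readout.get_obs()["tool_pos"])
```

```text
[ 459.84316483 -347.5575164   105.        ] [ 460.07373731 -346.75402942   79.        ] [ 462.3167447  -345.72016261  103.87816283]
```

Emit:
play_rows:
  plan:
    - {"claw": 45, "dx": -0.0022, "dy": -0.0015, "dz": 0, "twist": 0}
    - {"claw": 42, "dx": 0, "dy": 0, "dz": -0.007, "twist": 0}
    - {"claw": 40, "dx": 0, "dy": 0, "dz": -0.007, "twist": 0}
    - {"claw": 38, "dx": 0, "dy": 0, "dz": 0, "twist": 0}
    - {"claw": 30, "dx": 0, "dy": 0, "dz": 0, "twist": 0}
  newtons: 50

```text
clock: 7.22
tool_pos: [459.5, -348.4, 89.2]
ee_rot: [-3.002, 0.924, 0.001]
force: [-0.4, 0.9, -0.6]
finger_gap: 25.9
```

Emit:
play_rows:
  plan:
    - {"claw": 20, "dx": 0, "dy": 0, "dz": 0, "twist": 0}
    - {"claw": 0, "dx": 0, "dy": 0, "dz": 0, "twist": 0}
    - {"claw": 0, "dx": 0, "dy": 0, "dz": 0, "twist": 0}
    - {"claw": 0, "dx": 0, "dy": 0, "dz": 0, "twist": 0}
    - {"claw": 0, "dx": 0, "dy": 0, "dz": 0, "twist": 0}

```text
clock: 7.63
tool_pos: [459.6, -348.6, 89.6]
ee_rot: [3.003, -0.924, -0.0]
force: [-0.5, 1.7, 3.5]
finger_gap: 16.3
```

Emit:
play_rows:
  plan:
    - {"claw": 0, "dx": 0, "dy": 0, "dz": 0.002, "twist": 0}
    - {"claw": 0, "dx": 0, "dy": 0, "dz": 0.006, "twist": 0}
    - {"claw": 0, "dx": 0, "dy": 0, "dz": 0.012, "twist": 0}
    - {"claw": 0, "dx": 0, "dy": 0, "dz": 0.012, "twist": 0}
    - {"claw": 0, "dx": 0, "dy": 0, "dz": 0.008, "twist": 0}

```text
clock: 8.05
tool_pos: [460.0, -348.9, 130.2]
ee_rot: [3.002, -0.924, 0.001]
force: [0.1, -0.4, -3.6]
finger_gap: 16.4
```

Run:
```python
from h import *
np.set_printoptions(suppress=True,precision=3)
im=cams.get_image("side"); 
o=readout.get_obs();R=cv2.Rodrigues(o["ee_rot"])[0];print(o["tool_pos"],R[:,2],o["force"],o["finger_gap"])
cv2.imwrite("pics/j1.png",cv2.resize(im[220:400,300:500],None,fx=3,fy=3,interpolation=cv2.INTER_CUBIC))
im=cams.get_image("wrist"); cv2.imwrite("pics/j2.png",im)
```

```text
[ 460.759 -349.537  131.647] [ 0.003 -0.003 -1.   ] [-0.555  0.915 -2.95 ] 16.024328829707088
```

View pics/j1.png

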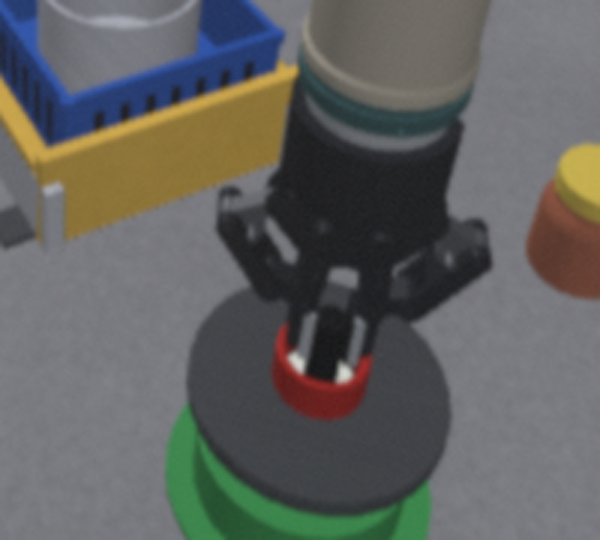

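View pics/j2.png

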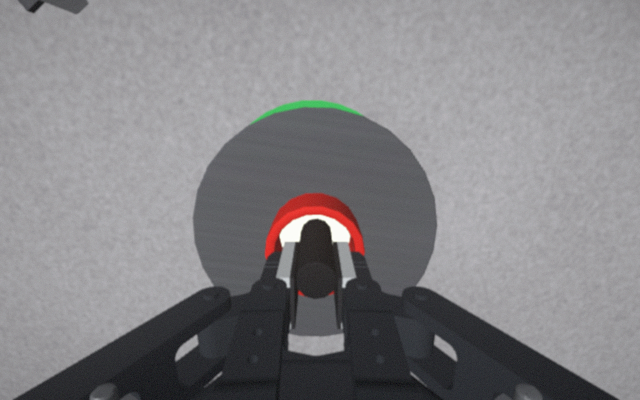

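Emit:
play_rows:
  plan:
    - {"claw": 0, "dx": 0, "dy": 0, "dz": 0.02, "twist": 0}
    - {"claw": 0, "dx": 0, "dy": 0, "dz": 0.032, "twist": 0}
    - {"claw": 0, "dx": 0, "dy": 0.008, "dz": 0.032, "twist": 0}
    - {"claw": 0, "dx": 0.002, "dy": 0.018, "dz": 0.016, "twist": 0}
    - {"claw": 0, "dx": 0.003, "dy": 0.026, "dz": 0.005, "twist": 0}

```text
clock: 8.57
tool_pos: [466.2, -299.1, 237.3]
ee_rot: [2.998, -0.926, 0.01]
force: [0.2, 0.6, -2.3]
finger_gap: 16.0
```

Emit:
play_rows:
  plan:
    - {"claw": 0, "dx": 0.004, "dy": 0.032, "dz": 0, "twist": 0}
    - {"claw": 0, "dx": 0.004, "dy": 0.032, "dz": 0, "twist": 0}
    - {"claw": 0, "dx": 0.004, "dy": 0.032, "dz": 0, "twist": 0}
    - {"claw": 0, "dx": 0.004, "dy": 0.032, "dz": 0, "twist": 0}
    - {"claw": 0, "dx": 0.004, "dy": 0.032, "dz": 0, "twist": 0}

```text
clock: 8.98
tool_pos: [484.2, -135.0, 233.6]
ee_rot: [-3.002, 0.925, 0.002]
force: [0.7, 0.1, -3.6]
finger_gap: 16.2
```

Emit:
play_rows:
  plan:
    - {"claw": 0, "dx": 0.004, "dy": 0.032, "dz": 0, "twist": 0}
    - {"claw": 0, "dx": 0.003, "dy": 0.028, "dz": 0, "twist": 0}
    - {"claw": 0, "dx": 0.002, "dy": 0.022, "dz": 0, "twist": 0}
    - {"claw": 0, "dx": 0.001, "dy": 0.014, "dz": 0, "twist": 0}
    - {"claw": 0, "dx": 0, "dy": 0.006, "dz": 0, "twist": 0}

```text
clock: 9.4
tool_pos: [494.2, -32.3, 233.6]
ee_rot: [-3.003, 0.92, 0.002]
force: [-0.8, -1.5, -3.0]
finger_gap: 16.1
```

Run:
```python
from h import *
np.set_printoptions(suppress=True,precision=3)
o=readout.get_obs();R=cv2.Rodrigues(o["ee_rot"])[0];print(o["tool_pos"],R[:,2],o["force"],o["finger_gap"])
```

```text
[494.2   -32.267 233.591] [-0.001  0.001 -1.   ] [-0.8   -1.48  -2.958] 16.127141518478346
```

Go down to a hover just above the rim, then look at it from two views.

Emit:
play_rows:
  plan:
    - {"claw": 0, "dx": 0.001, "dy": 0, "dz": -0.008, "twist": 0}
    - {"claw": 0, "dx": 0, "dy": 0, "dz": -0.012, "twist": 0}
    - {"claw": 0, "dx": 0, "dy": 0, "dz": -0.008, "twist": 0}
    - {"claw": 0, "dx": 0, "dy": 0, "dz": -0.003, "twist": 0}
    - {"claw": 0, "dx": 0, "dy": 0, "dz": 0, "twist": 0}

```text
clock: 9.82
tool_pos: [494.9, -35.3, 201.9]
ee_rot: [3.001, -0.926, -0.004]
force: [-0.4, 0.4, -3.6]
finger_gap: 16.7
```

Run:
```python
from h import *
np.set_printoptions(suppress=True,precision=3)
o=readout.get_obs();R=cv2.Rodrigues(o["ee_rot"])[0];print(o["tool_pos"],R[:,2],o["force"],o["finger_gap"])
im=cams.get_image("side"); cv2.imwrite("pics/k1.png",cv2.resize(im[130:320,230:430],None,fx=3.5,fy=3,interpolation=cv2.INTER_CUBIC) if 0 else cv2.resize(im[150:320,230:430],None,fx=3.5,fy=3.5,interpolation=cv2.INTER_CUBIC))
im=cams.get_image("wrist"); cv2.imwrite("pics/k2.png",im)
im=cams.get_image("top"); cv2.imwrite("pics/k3.png",cv2.resize(im[160:250,270:390],None,fx=6,fy=6,interpolation=cv2.INTER_CUBIC))
```

```text
[494.857 -35.317 201.882] [-0.003  0.    -1.   ] [-0.419  0.382 -3.56 ] 16.657636382283457
```

View pics/k1.png

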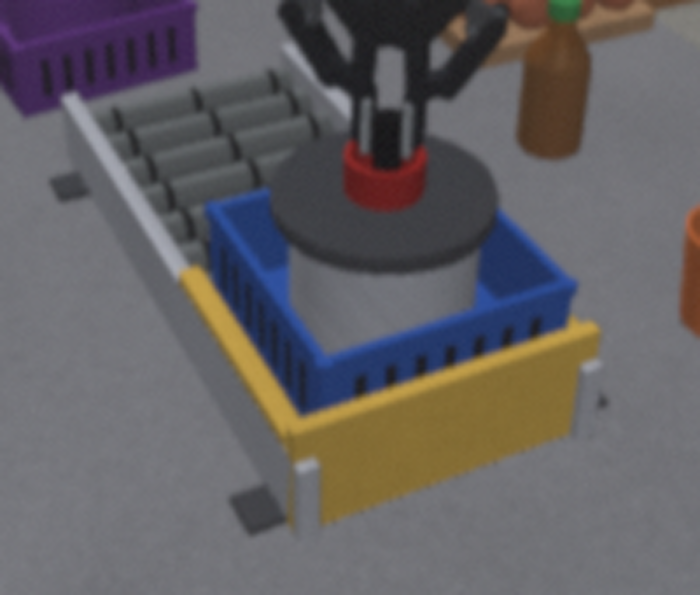

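View pics/k2.png

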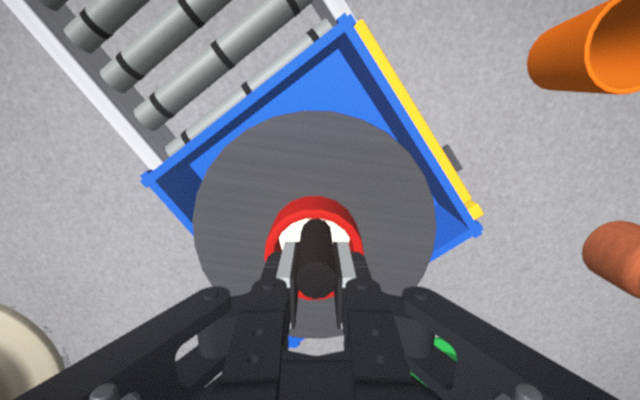

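View pics/k3.png

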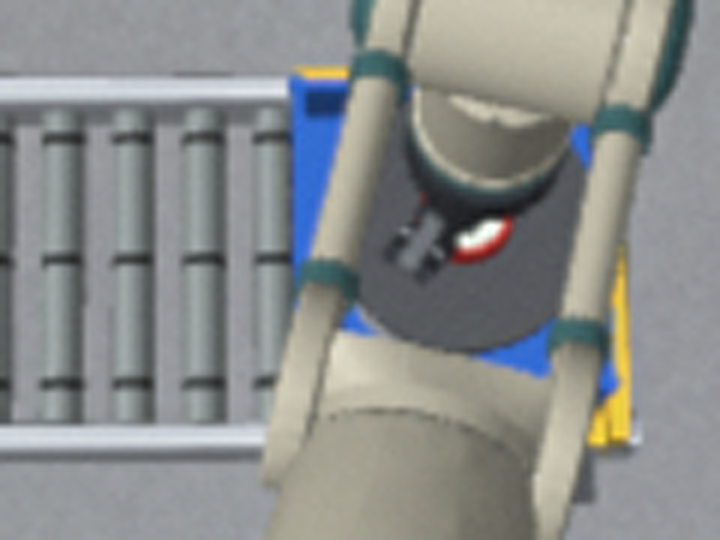

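Run:
```python
from h import *
np.set_printoptions(suppress=True,precision=1)
w=cal("wrist")
A,B,C=[back(p,120,w) for p in((146,180),(347,18),(479,231))]
print(A,B,C,(A+C)/2,np.linalg.norm(A-B),np.linalg.norm(B-C))
s=cal("side");k=lambda x,y:(230+(x+.5)/3.5-.5,150+(y+.5)/3.5-.5)
o=readout.get_obs();T=o["tool_pos"]
# plate edge extremes & predicted for plate centre at TCP xy, origin z
for x0,y0,z,r,n in((T[0],T[1],T[2]-41+4,70,"plate"),(495.5,-32,140,60,"pot"),(496,-33,140,60,"pot2")):
    a=np.linspace(0,2*np.pi,200); P=np.c_[x0+r*np.cos(a),y0+r*np.sin(a),0*a+z]
    u=(proj(P,s)-[230,150])*3.5; print(n,u.min(0),u.max(0))
```

```text
[411.   50.2 120. ] [580.4  56.3 120. ] [ 584.9 -114.1  120. ] [498. -32. 120.] 169.51007275730214 170.44087052912914
plate [270.  122.8] [500.6 254.9]
pot [283.8 162.9] [477.3 277.5]
pot2 [285.2 163.5] [478.9 278.2]
```

Emit:
play_rows:
  plan:
    - {"claw": 0, "dx": 0.0015, "dy": 0.002, "dz": 0, "twist": 0}
    - {"claw": 0, "dx": 0, "dy": 0, "dz": -0.002, "twist": 0}
    - {"claw": 0, "dx": 0, "dy": 0, "dz": 0, "twist": 0}
    - {"claw": 0, "dx": 0, "dy": 0, "dz": 0, "twist": 0}
    - {"claw": 0, "dx": 0, "dy": 0, "dz": 0, "twist": 0}

```text
clock: 10.38
tool_pos: [497.2, -32.6, 201.4]
ee_rot: [3.003, -0.924, 0.0]
force: [0.2, -0.4, -3.8]
finger_gap: 16.3
```

Emit:
play_rows:
  plan:
    - {"claw": 0, "dx": 0, "dy": 0, "dz": -0.004, "twist": 0}
    - {"claw": 0, "dx": 0, "dy": 0, "dz": -0.004, "twist": 0}
    - {"claw": 0, "dx": 0, "dy": 0, "dz": -0.003, "twist": 0}
    - {"claw": 0, "dx": 0, "dy": 0, "dz": -0.002, "twist": 0}
    - {"claw": 0, "dx": 0, "dy": 0, "dz": 0, "twist": 0}

```text
clock: 10.8
tool_pos: [496.7, -32.5, 187.6]
ee_rot: [3.002, -0.924, -0.002]
force: [-0.1, -0.5, -3.8]
finger_gap: 16.3
```

Emit:
play_rows:
  plan:
    - {"claw": 0, "dx": 0, "dy": 0, "dz": -0.001, "twist": 0}
    - {"claw": 0, "dx": 0, "dy": 0, "dz": -0.001, "twist": 0}
    - {"claw": 0, "dx": 0, "dy": 0, "dz": -0.001, "twist": 0}
    - {"claw": 0, "dx": 0, "dy": 0, "dz": -0.001, "twist": 0}
    - {"claw": 0, "dx": 0, "dy": 0, "dz": 0, "twist": 0}

```text
clock: 11.22
tool_pos: [497.4, -32.6, 184.6]
ee_rot: [-3.003, 0.924, -0.001]
force: [0.3, 0.1, -2.1]
finger_gap: 16.6
```

Emit:
play_rows:
  plan:
    - {"claw": 0, "dx": 0, "dy": 0, "dz": -0.0006, "twist": 0}
    - {"claw": 0, "dx": 0, "dy": 0, "dz": -0.0006, "twist": 0}
    - {"claw": 0, "dx": 0, "dy": 0, "dz": 0, "twist": 0}
    - {"claw": 0, "dx": 0, "dy": 0, "dz": 0, "twist": 0}
    - {"claw": 0, "dx": 0, "dy": 0, "dz": 0, "twist": 0}

```text
clock: 11.63
tool_pos: [497.5, -32.6, 184.5]
ee_rot: [-3.003, 0.924, -0.002]
force: [-1.7, 0.1, 6.0]
finger_gap: 16.5
```

Contact came at 184.5, where I predicted the seat would be. Release and rise.

Emit:
play_rows:
  plan:
    - {"claw": 25, "dx": 0, "dy": 0, "dz": 0, "twist": 0}
    - {"claw": 40, "dx": 0, "dy": 0, "dz": 0, "twist": 0}
    - {"claw": 60, "dx": 0, "dy": 0, "dz": 0, "twist": 0}
    - {"claw": 85, "dx": 0, "dy": 0, "dz": 0, "twist": 0}
    - {"claw": 85, "dx": 0, "dy": 0, "dz": 0, "twist": 0}

```text
clock: 12.05
tool_pos: [497.3, -32.6, 183.0]
ee_rot: [3.003, -0.924, 0.0]
force: [-0.5, 0.0, 0.8]
finger_gap: 68.9
```

Emit:
play_rows:
  plan:
    - {"claw": 85, "dx": 0, "dy": 0, "dz": 0.012, "twist": 0}
    - {"claw": 85, "dx": 0, "dy": 0, "dz": 0.015, "twist": 0}
    - {"claw": 85, "dx": 0, "dy": 0, "dz": 0.005, "twist": 0}
    - {"claw": 85, "dx": 0, "dy": 0, "dz": 0, "twist": 0}
    - {"claw": 85, "dx": 0, "dy": 0, "dz": 0, "twist": 0}

```text
clock: 12.47
tool_pos: [497.2, -32.6, 215.0]
ee_rot: [3.003, -0.924, 0.001]
force: [-0.5, 0.2, -0.9]
finger_gap: 72.1
```

Run:
```python
from h import *
np.set_printoptions(suppress=True,precision=3)
o=readout.get_obs();R=cv2.Rodrigues(o["ee_rot"])[0];print(o["tool_pos"],R[:,2],o["force"],o["finger_gap"])
im=cams.get_image("side"); cv2.imwrite("pics/l1.png",cv2.resize(im[150:320,230:430],None,fx=3.5,fy=3.5,interpolation=cv2.INTER_CUBIC))
im=cams.get_image("wrist"); cv2.imwrite("pics/l2.png",cv2.resize(im[100:400,160:480],None,fx=2,fy=2,interpolation=cv2.INTER_CUBIC))
```

```text
[497.213 -32.583 215.012] [ 0. -0. -1.] [-0.537  0.246 -0.929] 72.1004637243413
```

View pics/l1.png

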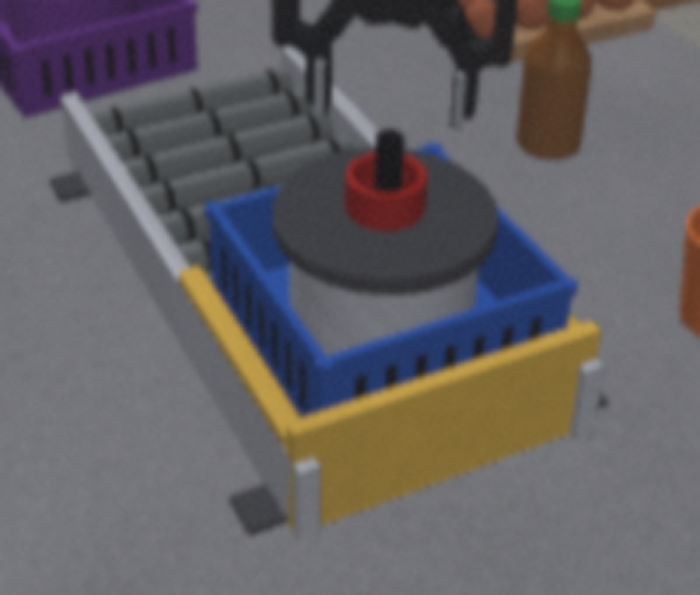

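View pics/l2.png

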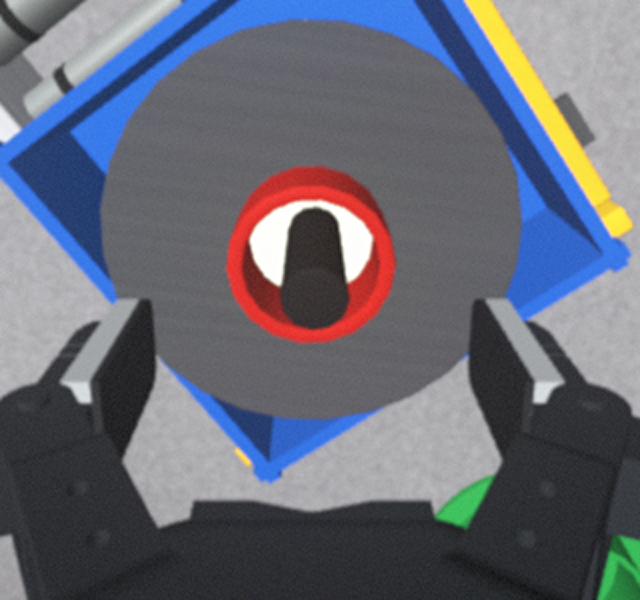

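Run:
```python
from h import *
np.set_printoptions(suppress=True,precision=1)
w=cal("wrist");q=lambda x,y:(160+(x+.5)/2-.5,100+(y+.5)/2-.5)
print(back(q(310.5,264.5),174,w),back(q(314,299),200,w), back(q(310,219),148,w), np.linalg.norm(back(q(226,264.5),174,w)-back(q(395,264.5),174,w)))
print(readout.get_obs()["tool_pos"])
```

```text
[496.3 -30.7 174. ] [497.7 -30.4 200. ] [499.3 -26.  148. ] 49.253758655447484
[496.7 -32.5 214.3]
```

Emit:
play_rows:
  plan:
    - {"claw": 85, "dx": 0, "dy": 0, "dz": -0.015, "twist": 0}
    - {"claw": 85, "dx": 0, "dy": 0, "dz": -0.018, "twist": 0}
    - {"claw": 80, "dx": 0, "dy": 0, "dz": -0.012, "twist": 0}
    - {"claw": 78, "dx": 0, "dy": 0, "dz": -0.006, "twist": 0}
    - {"claw": 76, "dx": 0, "dy": 0, "dz": 0, "twist": 0}

```text
clock: 12.98
tool_pos: [495.8, -32.3, 162.2]
ee_rot: [3.002, -0.924, -0.007]
force: [0.1, 0.1, 0.1]
finger_gap: 64.6
```

Run:
```python
from h import *
np.set_printoptions(suppress=True,precision=3)
o=readout.get_obs();R=cv2.Rodrigues(o["ee_rot"])[0];print(o["tool_pos"],R[:,2],o["force"],o["finger_gap"])
im=cams.get_image("side"); cv2.imwrite("pics/m1.png",cv2.resize(im[150:270,270:410],None,fx=5,fy=5,interpolation=cv2.INTER_CUBIC))
im=cams.get_image("wrist"); cv2.imwrite("pics/m2.png",cv2.resize(im[100:400,160:480],None,fx=2,fy=2,interpolation=cv2.INTER_CUBIC))
```

```text
[495.824 -32.332 162.211] [-0.004  0.001 -1.   ] [0.086 0.055 0.053] 64.6468472074928
```

View pics/m1.png

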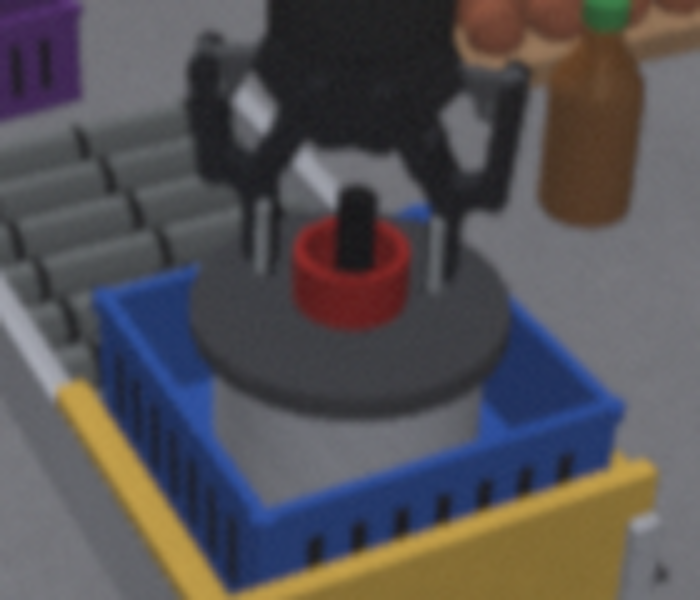

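View pics/m2.png

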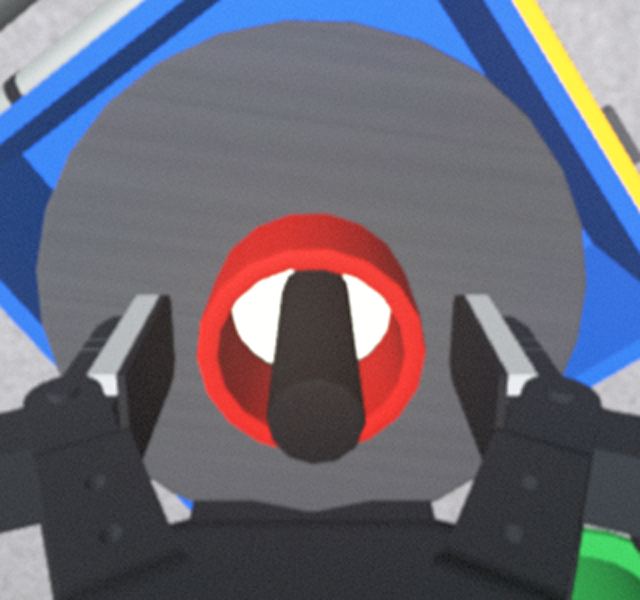

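Run:
```python
from h import *
np.set_printoptions(suppress=True,precision=1)
w=cal("wrist");q=lambda x,y:(160+(x+.5)/2-.5,100+(y+.5)/2-.5)
print("collar",back(q(311.5,346),174,w),"post",back(q(316,420),200,w))
o=readout.get_obs();R=cv2.Rodrigues(o["ee_rot"])[0];T=o["tool_pos"];print(T)
for h in(-11,0,4,8): print(h,(proj([T+R[:,2]*h],w)-[160,100])*2)
for h in(-4,0,4,8):
  for sx in (-32.5,32.5):
    print(h,sx,(proj([T+R[:,2]*h+R[:,0]*sx+R[:,1]*d for d in(-11,11)],w)-[160,100])*2)
```

```text
collar [497.9 -30.1 174. ] post [498.4 -30.9 200. ]
[497.3 -32.6 164.1]
-11 [[315.2 358. ]]
0 [[315.  333.7]]
4 [[314.9 325.7]]
8 [[314.8 318.1]]
-4 -32.5 [[168.2 297.4]
 [174.1 385.1]]
-4 32.5 [[462.1 297.3]
 [455.9 385. ]]
0 -32.5 [[171.9 290. ]
 [177.6 375.7]]
0 32.5 [[458.1 289.9]
 [452.3 375.7]]
4 -32.5 [[175.5 283. ]
 [180.9 366.9]]
4 32.5 [[454.4 282.9]
 [448.8 366.8]]
8 -32.5 [[178.9 276.3]
 [184.  358.4]]
8 32.5 [[450.8 276.2]
 [445.5 358.3]]
```

Emit:
play_rows:
  plan:
    - {"claw": 74, "dx": 0.0005, "dy": 0.0015, "dz": -0.003, "twist": 0}
    - {"claw": 72, "dx": 0, "dy": 0, "dz": -0.003, "twist": 0}
    - {"claw": 68, "dx": 0, "dy": 0, "dz": 0, "twist": 0}
    - {"claw": 64, "dx": 0, "dy": 0, "dz": 0, "twist": 0}
    - {"claw": 62, "dx": 0, "dy": 0, "dz": 0, "twist": 0}

```text
clock: 13.5
tool_pos: [497.9, -31.1, 158.3]
ee_rot: [-3.003, 0.924, -0.001]
force: [-0.2, -0.0, -0.7]
finger_gap: 52.9
```

Emit:
play_rows:
  plan:
    - {"claw": 56, "dx": 0, "dy": 0, "dz": 0, "twist": 0}
    - {"claw": 45, "dx": 0, "dy": 0, "dz": 0, "twist": 0}
    - {"claw": 30, "dx": 0, "dy": 0, "dz": 0, "twist": 0}
    - {"claw": 20, "dx": 0, "dy": 0, "dz": 0, "twist": 0}
    - {"claw": 20, "dx": 0, "dy": 0, "dz": 0, "twist": 0}
  newtons: 50

```text
clock: 13.92
tool_pos: [497.8, -31.1, 158.8]
ee_rot: [-3.003, 0.924, -0.001]
force: [-2.2, -0.6, 6.3]
finger_gap: 48.7
```

Run:
```python
from h import *
np.set_printoptions(suppress=True,precision=3)
o=readout.get_obs();R=cv2.Rodrigues(o["ee_rot"])[0];print(o["tool_pos"],R[:,2],o["force"],o["finger_gap"])
im=cams.get_image("side"); cv2.imwrite("pics/n1.png",cv2.resize(im[150:270,270:410],None,fx=5,fy=5,interpolation=cv2.INTER_CUBIC))
im=cams.get_image("wrist"); cv2.imwrite("pics/n2.png",cv2.resize(im[100:400,160:480],None,fx=2,fy=2,interpolation=cv2.INTER_CUBIC))
```

```text
[497.822 -31.058 158.816] [ 0.001 -0.    -1.   ] [-2.234 -0.589  6.306] 48.681288427319856
```

View pics/n1.png

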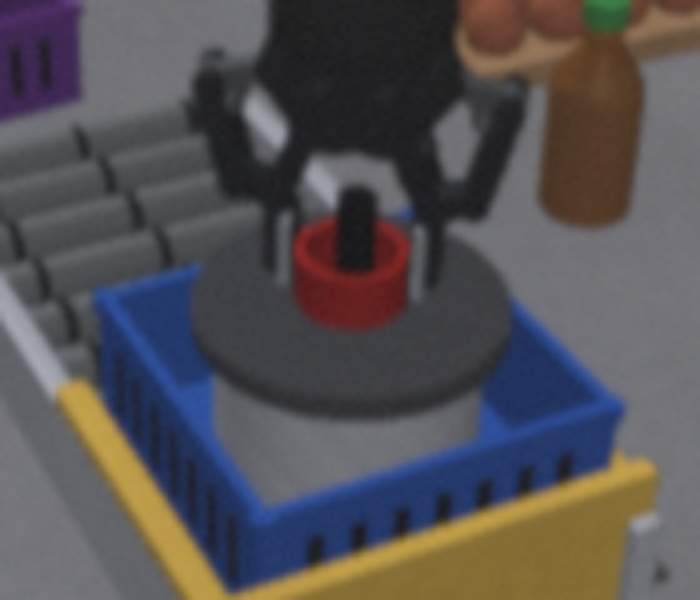

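View pics/n2.png

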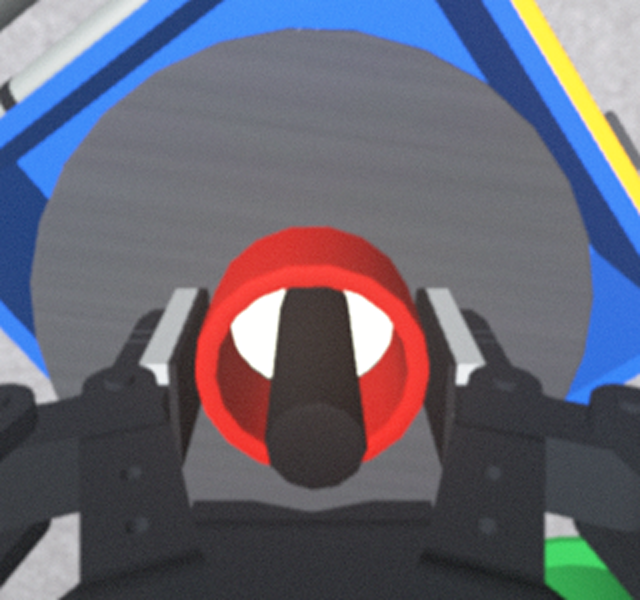

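Emit:
play_rows:
  plan:
    - {"claw": 20, "dx": 0, "dy": 0, "dz": 0.002, "twist": 0}
    - {"claw": 20, "dx": 0, "dy": 0, "dz": 0.004, "twist": 0}
    - {"claw": 20, "dx": 0, "dy": 0, "dz": 0.005, "twist": 0}
    - {"claw": 20, "dx": 0, "dy": 0, "dz": 0.005, "twist": 0}
    - {"claw": 20, "dx": 0, "dy": 0, "dz": 0.004, "twist": 0}

```text
clock: 14.43
tool_pos: [497.9, -31.2, 178.7]
ee_rot: [3.003, -0.924, 0.001]
force: [-0.2, 0.2, -1.4]
finger_gap: 48.9
```

Run:
```python
from h import *
np.set_printoptions(suppress=True,precision=3)
o=readout.get_obs();R=cv2.Rodrigues(o["ee_rot"])[0];print(o["tool_pos"],R[:,2],o["force"],o["finger_gap"])
im=cams.get_image("side"); cv2.imwrite("pics/o1.png",cv2.resize(im[150:270,270:410],None,fx=5,fy=5,interpolation=cv2.INTER_CUBIC))
```

```text
[497.906 -31.168 178.663] [ 0. -0. -1.] [-0.201  0.238 -1.366] 48.86021810761606
```

View pics/o1.png

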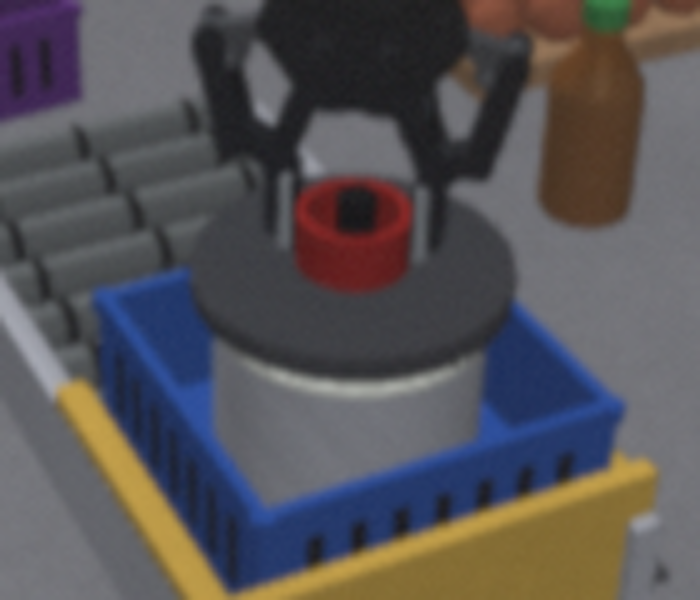

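The outer lid is lifting alone, and the white inner flange stays on the pot. Continue up.

Emit:
play_rows:
  plan:
    - {"claw": 20, "dx": 0, "dy": 0, "dz": 0.008, "twist": 0}
    - {"claw": 20, "dx": 0, "dy": 0, "dz": 0.01, "twist": 0}
    - {"claw": 20, "dx": 0, "dy": 0, "dz": 0.01, "twist": 0}
    - {"claw": 20, "dx": 0, "dy": 0, "dz": 0.01, "twist": 0}
    - {"claw": 20, "dx": 0, "dy": 0, "dz": 0.01, "twist": 0}

```text
clock: 14.9
tool_pos: [497.9, -31.1, 227.6]
ee_rot: [-3.003, 0.924, -0.002]
force: [0.2, -0.4, -1.2]
finger_gap: 48.4
```

Emit:
play_rows:
  plan:
    - {"claw": 20, "dx": 0, "dy": 0, "dz": 0.01, "twist": 0}
    - {"claw": 20, "dx": 0, "dy": 0, "dz": 0.01, "twist": 0}
    - {"claw": 20, "dx": 0, "dy": 0, "dz": 0.008, "twist": 0}
    - {"claw": 20, "dx": 0, "dy": 0, "dz": 0.004, "twist": 0}
    - {"claw": 20, "dx": 0, "dy": 0, "dz": 0, "twist": 0}

```text
clock: 15.32
tool_pos: [498.3, -31.2, 259.3]
ee_rot: [-3.003, 0.924, -0.004]
force: [-0.2, 0.3, -0.9]
finger_gap: 48.1
```

Emit:
play_rows:
  plan:
    - {"claw": 20, "dx": 0, "dy": 0, "dz": 0, "twist": 0}
    - {"claw": 20, "dx": 0, "dy": 0, "dz": 0, "twist": 0}
    - {"claw": 20, "dx": 0, "dy": 0, "dz": 0, "twist": 0}
    - {"claw": 20, "dx": 0, "dy": 0, "dz": 0, "twist": 0}
    - {"claw": 20, "dx": 0, "dy": 0, "dz": 0, "twist": 0}

```text
clock: 15.73
tool_pos: [497.5, -31.1, 257.7]
ee_rot: [3.003, -0.924, -0.001]
force: [-0.7, 0.2, -1.5]
finger_gap: 48.7
```

Run:
```python
from h import *
np.set_printoptions(suppress=True,precision=3)
o=readout.get_obs();R=cv2.Rodrigues(o["ee_rot"])[0];print(o["tool_pos"],R[:,2],o["force"],o["finger_gap"],abs(o["qvel"]).max())
im=cams.get_image("side"); cv2.imwrite("pics/p1.png",im); cv2.imwrite("pics/p1z.png",cv2.resize(im[110:270,250:430],None,fx=4,fy=3.7,interpolation=cv2.INTER_CUBIC))
im=cams.get_image("wrist"); cv2.imwrite("pics/p2.png",im)
im=cams.get_image("top"); cv2.imwrite("pics/p3.png",im)
```

```text
[497.511 -31.072 257.685] [-0.001  0.    -1.   ] [-0.681  0.158 -1.545] 48.65427953870283 0.003188352006035035
```

View pics/p1z.png

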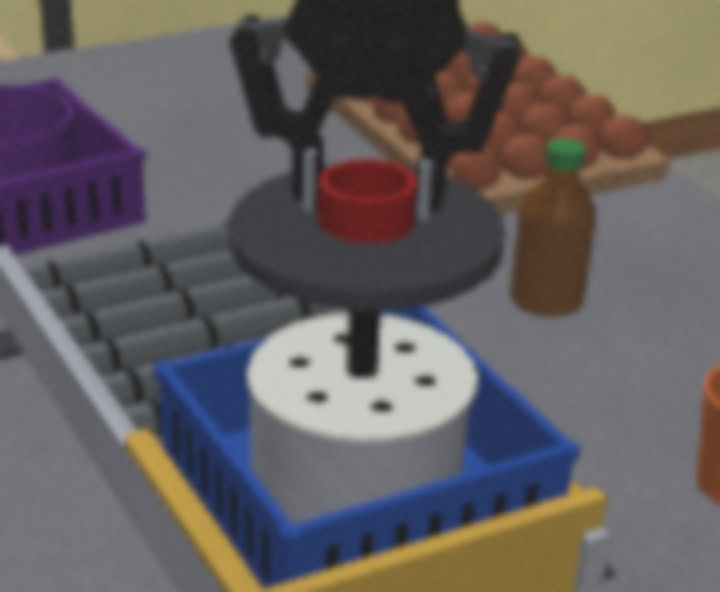

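View pics/p1.png

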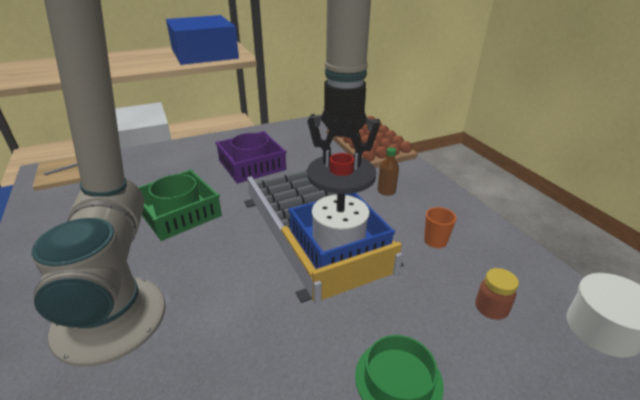

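View pics/p2.png

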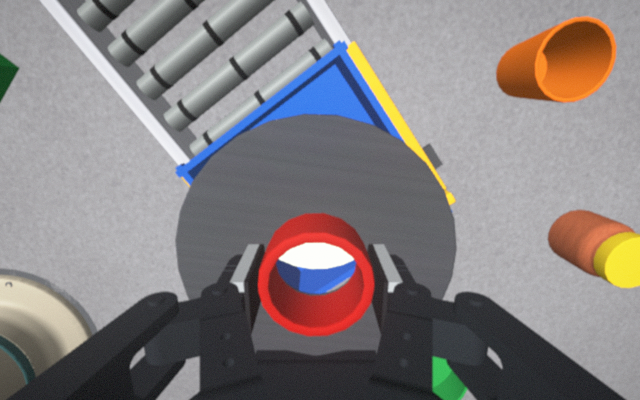

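View pics/p3.png

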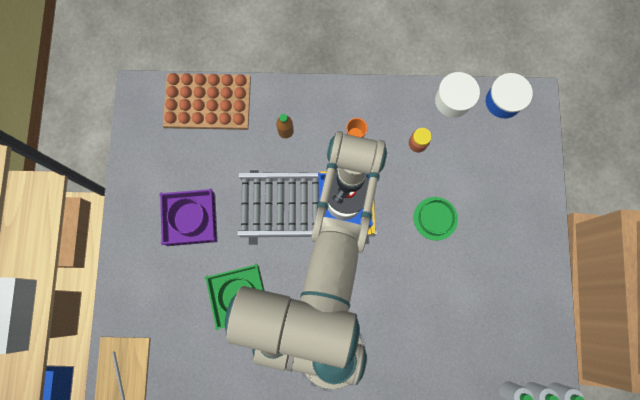

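Run:
```python
from workcell import order
print(order.sign_off())
```

```text
the job is handed in; nothing more can be done
None
```

The job is done and handed in at about 16 s of the 67 s allowed.

- **Crate:** I pushed the blue crate along the rollers until it met the yellow stop. It took about 4 N while rolling and about 14 N at contact. Seen from above, its front edge is at the stop face. Its corners in the last side picture are within about one pixel of where they were after the push.
- **Lid set:** I lifted both lids by the black post and set them on the pot. They made contact at TCP height 184.5 mm, against a predicted 184.6 mm, and then I let go.
- **Outer lid:** I gripped the red collar and raised the outer lid about 99 mm, where 56 mm is needed to clear the post. The skirt is roughly 34 mm above the post top. The arm was still and the tool vertical, and the grip held at 48.7 mm.
- **Final pictures:** The inner lid sits flat on the pot. The bottle, cup and jar stand upright, apparently where they started, though I didn't measure them.

**Checks that disagreed:**
- My camera estimates of the lid set's start position differed by up to about 10 mm between views. I went by close-up wrist pictures.
- The finger gaps read about 1.5 mm less than the real diameters: 16.3 mm on the 18 mm post and 48.7 mm on the 50 mm collar.
- I judged the held lid to be level from the pictures and the tool axis, and did not measure it separately.

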